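# Press the pin header into the circuit board

## Task

Two identical small lever presses stand on the electronics bench; only one has a circuit board lying under its ram, with a pin header standing proud of it. Pull that press's lever all the way down to its stop, so that the ram pushes the header home, then ease the sprung lever back up slowly, taking two or three seconds and never letting it fly back, and let go of it once it is fully up. Do not work the lever of the empty press.

Things in the scene. Friction and masses are not known exactly. Their poses are not given: they have to be found in the camera images.
- press_grip (a point): Middle of the grip bar of the lever of the press with the board: level black round bar, 18 mm across, 80 mm long, 273 mm above the bench (154 mm when down), clear all round but for the 12 mm lever arm, which meets it 37 mm from here towards the press. y axis: along the bar, towards the press. x axis: square to the bar, along the lever to its pivot axis, 160 mm off. The axes turn with the lever.
- press_lever (a joint): Angle of that lever, rad: 0 = up (bar 40 degrees above the pivot's level); grows as the bar is pulled down on its 160 mm arc; 0.8 = lower stop (6 degrees below level). Its spring always pushes it up: 7 N at the bar to start, up to 18 N at the bottom; let go, it flies up at several rad/s. The press: grey C-frame, 210 mm tall, base 220 x 120 mm, green board 100 x 150 mm on it.
- header (a joint): How far the pin header (black strip 10 x 44 x 10 mm, on the board under the ram) is pressed in, m: 0 to 0.002 at the start, about 0.007 once the lever reaches its stop. It stays where pressed. The ram is geared to the lever and moves 20 mm over its full stroke.
- spare_lever (a joint): Angle in rad of the same lever on the other press, which has no board in it: 0 = up, to be left alone.

How it is judged:
By the outcome, as a careful person would: the job done as asked, in the order asked, and still so for the second after the job is handed in, with the robot touching nothing.
It also fails if it takes over 43 s, if anything falls off the work surface, if the arm or the gripper's body presses on something with over 40 N, if the wrist force passes 120 N, or if a joint passes its speed limit or range.

## Robot

A 6-joint arm with a two-finger parallel gripper is mounted at the origin on the work surface. World frame = base frame: x ahead of the robot, y to its left, z up, the work surface at z = 0. Lengths are in m, angles in rad, forces in N, time in s.
With the tool pointing down it reaches from about 0.275 to 1 m from the base axis. Payload 8.4 kg.
Tool frame: the origin (TCP) lies on the centre line of the jaws, within the pads' length; the fingertips stand 17 mm ahead of it and the grasp point (between the pads) lies 2 mm behind it (bot.tcp_to_tips is the y of the fingertips in the tool frame, in m); y points along the fingers, z is the direction in which the jaws open and shut, and the axes are right-handed (so a half turn about y gives the same grasp; the last joint's range is limited). The gripper opens to 85 mm and grips with 20 to 120 N. Pads are 22 mm wide; open, the fingers measure 114 mm over their backs; the gripper's body (76 mm by 85 mm) begins 54 mm behind the grasp point. The pads swing forward as they close: fully open they stand 13 mm farther back than shut.
Start: joints at [-0.002, 0.353, 1.633, -0, 1.155, -0.002], TCP at [0.625, -0, 0.248] pointing down, gripper open.
Joint ranges: [-2.63, 2.63], [-0.92, 2.1], [0.06, 2.66], [-1.3, 4.44], [0, 2.69], [-3.02, 3.02]. Speed limits (rad/s): [2.22, 2.22, 2.79, 3.14, 3.14, 3.14].

## Interface

Orientations are given as a unit quaternion [x, y, z, w].
In Python, from workcell import bot, hand, kinematics, get_obs, vision, hand_in gives the robot as it stands. The module is installed in compiled form; this text tells all that it offers. Calls block until the motion is done:
- bot.reach(position, orientation): joint-space move of the TCP to a pose.
- bot.servo_line(position, ori=None, velocity=0.15): straight line of the TCP; ori=None keeps the orientation; velocity is the mean speed in m/s.
- bot.goto_joints(angles): joint-space move.
- hand.move_gripper(opening, strength=None): finger opening in m; strength is the grip in N (None keeps the last); returns when the fingers have stopped.
- bot.dwell(seconds).
- kinematics.solve_ik(position, orientation): joint angles nearest the present ones, or None.
- get_obs(): the state.
- vision.read_camera(name): name is "scene" or "side" or "wrist"; returns a dict with "frame" (384x512x3 uint8, red, green, blue), "intrinsics" (3x3 intrinsics, pixels), "view" (4x4, takes a point from world to camera coordinates). Camera axes: x right, y down, z forward; pixel columns grow to the right and rows downward; lengths in m; the calibration is good to about 2 mm. A picture is of the moment at which its call begins. There is no depth.
A pose or a line that the arm cannot do raises bot.IKError and nothing moves.
- hand_in(): hands the job in, once; it reports no verdict.
The state is a dict: "time_s": time; "joint_pos": joint angles; "joint_vel": joint speeds; "joint_efforts": joint torques, N m; "position": TCP position; "orientation": TCP orientation; "wrist_force": force on the tool from outside, world axes, zero at the start; "ft_torque": the same for the moment, N m; "gripper_width": finger opening in m.
Only numpy, scipy, OpenCV 4.12 (cv2) and the standard library are available. Lean on these libraries where they do the work, as an engineer would, in place of code of your own. Each camera call takes 0.05 s, during which the arm holds its last target.

## Working session

There is one attempt and no reset: what is moved stays moved. The work goes in short steps, each a Python script; the robot and the scene stay as the last script left them, time stands still between calls to the robot, and variables do not carry over. Pictures are saved under pics/ and viewed, and the job is handed in when it is done.

```bash
mkdir -p pics
python3 - <<'E'
from workcell import bot, hand, kinematics, get_obs, vision
import cv2, numpy as np
np.set_printoptions(precision=4,suppress=True)
for n in ["scene","side","wrist"]:
    r=vision.read_camera(n)
    cv2.imwrite(f"pics/{n}0.png",cv2.cvtColor(r["frame"],cv2.COLOR_RGB2BGR))
    np.savez(f"{n}0.npz",f=r["frame"],K=r["intrinsics"],V=r["view"])
    print(n,r["intrinsics"],r["view"])
o=get_obs();print(o)
E
```

```text
scene [[428.552    0.     250.3677]
 [  0.     428.552  193.7171]
 [  0.       0.       1.    ]] [[ 0.7762  0.6303 -0.0148 -0.3949]
 [ 0.3934 -0.5026 -0.7698 -0.0962]
 [-0.4926  0.5917 -0.6381  1.4772]
 [ 0.      0.      0.      1.    ]]
side [[393.9432   0.     247.5466]
 [  0.     393.9432 196.206 ]
 [  0.       0.       1.    ]] [[ 0.7748 -0.6322 -0.0104 -0.4965]
 [-0.4501 -0.5399 -0.7112  0.369 ]
 [ 0.444   0.5557 -0.7029  0.851 ]
 [ 0.      0.      0.      1.    ]]
wrist [[311.9645   0.     260.3596]
 [  0.     311.9645 189.3376]
 [  0.       0.       1.    ]] [[ 1.      0.0011 -0.0018 -0.6247]
 [ 0.0015 -0.9564  0.2921 -0.0399]
 [-0.0014 -0.2921 -0.9564  0.379 ]
 [ 0.      0.      0.      1.    ]]
{'time_s': 0.15, 'joint_pos': array([-0.0024,  0.3535,  1.6339, -0.    ,  1.1552, -0.0024]), 'joint_vel': array([ 0.0015, -0.001 , -0.0022,  0.0014, -0.0016, -0.0009]), 'joint_efforts': array([ -0.0007, -60.5639, -34.2339,  -0.    ,   0.0062,  -0.    ]), 'position': array([ 0.6247, -0.    ,  0.2477]), 'orientation': array([ 0.5003, -0.5003,  0.4997, -0.4997]), 'wrist_force': array([ 0.5051, -0.1796, -0.2638]), 'ft_torque': array([-0.0232,  0.005 , -0.0061]), 'gripper_width': 0.08557867184244569}
```

View pics/scene0.png

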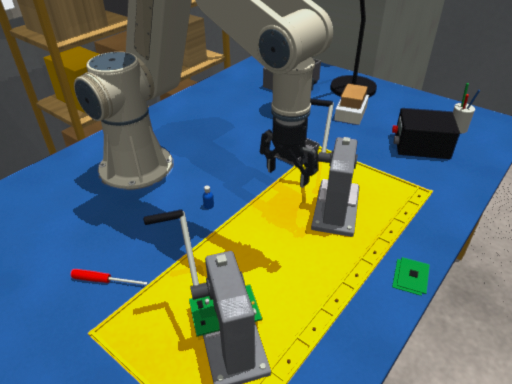

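View pics/side0.png

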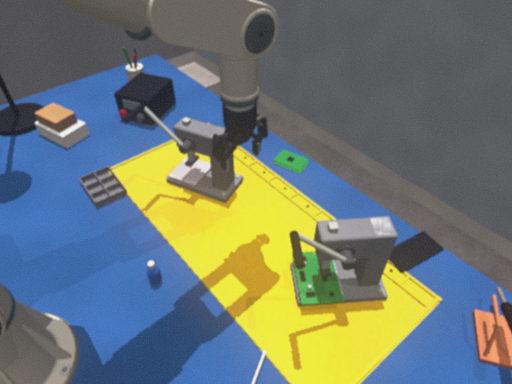

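View pics/wrist0.png

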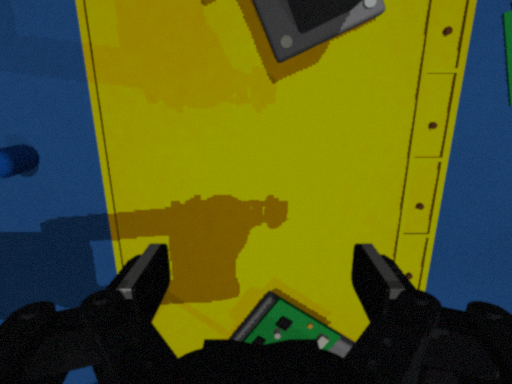

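The press with the board is the near one in the scene view, with its grip bar at about (165,216). In the side view the bar is at about (296,250). I'll enlarge both.

Run:
```python
import cv2
a=cv2.imread("pics/scene0.png")[200:384,130:290]; cv2.imwrite("pics/sc.png",cv2.resize(a,None,fx=3.2,fy=3.2,interpolation=cv2.INTER_CUBIC))
a=cv2.imread("pics/side0.png")[205:325,270:430]; cv2.imwrite("pics/sd.png",cv2.resize(a,None,fx=5,fy=5,interpolation=cv2.INTER_CUBIC))
```

```text
(no output)
```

View pics/sc.png

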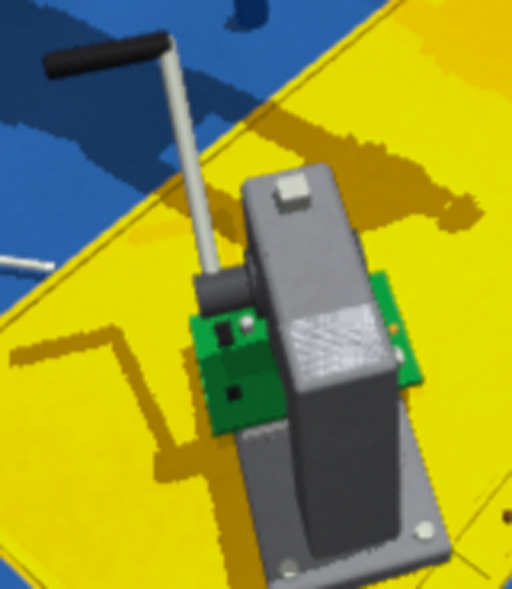

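View pics/sd.png

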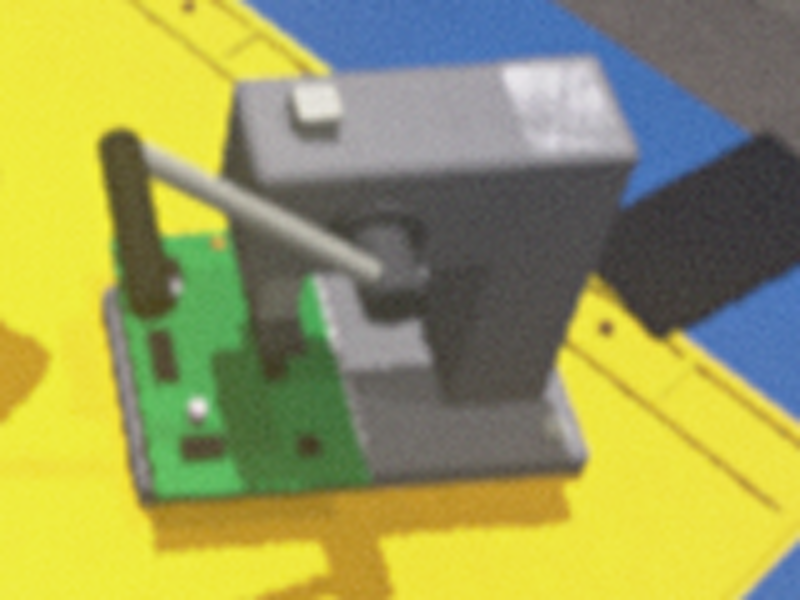

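```bash
cat > h.py <<'E'
import numpy as np, cv2
C={n:np.load(f"{n}0.npz") for n in ["scene","side","wrist"]}
def proj(n,p):
    c=C[n]; q=c["V"][:3]@np.append(p,1); u=c["K"]@q; return u[:2]/u[2]
def tri(a,b):
    P=[C[n]["K"]@C[n]["V"][:3] for n in("scene","side")]
    X=cv2.triangulatePoints(P[0],P[1],np.float64(a).reshape(2,1),np.float64(b).reshape(2,1)).ravel();X=X[:3]/X[3]
    return X,proj("scene",X)-a,proj("side",X)-b
def ray(n,uv,z):
    c=C[n];R=c["V"][:3,:3];o=-R.T@c["V"][:3,3];d=R.T@np.linalg.solve(c["K"],[*uv,1]);return o+d*(z-o[2])/d[2]
E
python3 - <<'E'
from h import *
np.set_printoptions(precision=4,suppress=True)
A=tri((183,213.4),(294.2,233.2));B=tri((145.5,219.7),(300,266));H=tri((196,285),(347,260))
print(A,B,H)
for n,a,b in (("scene",(183,213.4),(145.5,219.7)),("side",(294.2,233.2),(300,266))):
    a=ray(n,a,.273);b=ray(n,b,.273);print(n,a,b,(a+b)/2,np.linalg.norm(a-b),np.degrees(np.arctan2(*(a-b)[1::-1])))
E
```

```text
(array([ 0.547 , -0.2609,  0.2716]), array([-0.2142,  0.2909]), array([-0.221 , -0.3986])) (array([ 0.5016, -0.3221,  0.2723]), array([-0.3746,  0.4598]), array([-0.4054, -0.6792])) (array([ 0.64  , -0.331 ,  0.1806]), array([-0.7572,  0.8726]), array([-0.6794, -1.0947]))
scene [ 0.5479 -0.2609  0.273 ] [ 0.5018 -0.3212  0.273 ] [ 0.5249 -0.291   0.273 ] 0.07582863397058265 52.57188728936791
side [ 0.5457 -0.2626  0.273 ] [ 0.5008 -0.3239  0.273 ] [ 0.5233 -0.2933  0.273 ] 0.07601389094688381 53.75023724627404
```

```bash
cat >> h.py <<'E'
from scipy.spatial.transform import Rotation as Ro
psi=np.radians(53.0); M=np.array([.5243,-.292,.273])
yb=np.array([np.cos(psi),np.sin(psi),0]); xh=np.array([np.sin(psi),-np.cos(psi),0]); Z=np.array([0,0,1.])
up=np.radians(40); R=.160
Piv=M+R*(np.cos(up)*xh-np.sin(up)*Z)
def bar(th): a=up-th; return Piv+R*(-np.cos(a)*xh+np.sin(a)*Z)
def pose(th,d,sgn=1,back=0.,yoff=-.004):
    a=up-th+np.radians(d); f=np.cos(a)*xh-np.sin(a)*Z   # finger dir = tool y
    xt=sgn*yb; zt=np.cross(xt,f)
    q=Ro.from_matrix(np.c_[xt,f,zt]).as_quat()
    return bar(th)+yoff*yb+f*(.002-back), q   # grasp point 2 mm behind TCP
E
python3 - <<'E'
from h import *
from workcell import kinematics
np.set_printoptions(precision=2,suppress=True)
print("yaw base",[ (lambda v:np.degrees(np.arctan2(v[1],v[0])))(ray("side",(386.5,299),0)-ray("side",(299,305.5),0))])
for d in (0,15,30,45):
  for s in (1,-1):
    print(d,s,[kinematics.solve_ik(*pose(t,d,s,b)) for t,b in ((0,.1),(0,0),(.4,0),(.8,0))])
E
```

```text
yaw base [np.float64(-34.86517737636112)]
0 1 [array([-0.37, -0.2 ,  2.31, -0.89,  0.27, -2.09]), None, array([-0.35,  0.43,  2.53,  3.45,  1.11, -0.06]), array([-0.33,  1.11,  2.46,  3.5 ,  2.08,  0.15])]
0 -1 [array([-0.37, -0.2 ,  2.31, -0.89,  0.27,  1.05]), None, None, array([-0.33,  1.11,  2.46,  3.5 ,  2.08, -2.99])]
15 1 [array([-0.43, -0.14,  2.09, -0.22,  0.6 , -2.78]), array([-0.46,  0.07,  2.09, -0.28,  0.39, -2.73]), array([-0.39,  0.2 ,  2.44,  3.58,  0.54, -0.24]), array([-0.33,  0.84,  2.54,  3.45,  1.64,  0.07])]
15 -1 [array([-0.43, -0.14,  2.09, -0.22,  0.6 ,  0.36]), array([-0.46,  0.07,  2.09, -0.28,  0.39,  0.41]), array([-0.39,  0.2 ,  2.44,  3.58,  0.54,  2.9 ]), None]
30 1 [array([-0.48, -0.01,  1.85, -0.07,  0.95, -2.94]), array([-0.49,  0.14,  1.91, -0.08,  0.75, -2.94]), None, array([-0.36,  0.53,  2.52,  3.44,  1.06, -0.03])]
30 -1 [array([-0.48, -0.01,  1.85, -0.07,  0.95,  0.2 ]), array([-0.49,  0.14,  1.91, -0.08,  0.75,  0.21]), None, None]
45 1 [array([-0.51,  0.16,  1.62, -0.01,  1.28, -3.  ]), array([-0.51,  0.25,  1.73, -0.01,  1.08, -3.  ]), array([-0.46,  0.12,  2.12, -0.21,  0.42, -2.79]), array([-0.4 ,  0.31,  2.42,  3.55,  0.5 , -0.2 ])]
45 -1 [array([-0.51,  0.16,  1.62, -0.01,  1.28,  0.14]), array([-0.51,  0.25,  1.73, -0.01,  1.08,  0.14]), array([-0.46,  0.12,  2.12, -0.21,  0.42,  0.35]), array([-0.4 ,  0.31,  2.42,  3.55,  0.5 ,  2.94])]
```

Run:
```python
from h import *
from workcell import kinematics
np.set_printoptions(precision=2,suppress=True)
for d in (50,55,60,65):
    print(d,*[kinematics.solve_ik(*pose(t,d,-1,b)) for t,b in ((0,.1),(0,0),(.4,0),(.6,0),(.83,0))])
```

```text
50 [-0.52  0.22  1.54 -0.    1.38  0.13] [-0.52  0.29  1.67 -0.    1.18  0.13] [-0.47  0.15  2.06 -0.13  0.54  0.27] [-0.44  0.16  2.23 -0.63  0.19  0.79] [-0.41  0.29  2.39  3.6   0.4   2.88]
55 [-0.52  0.29  1.46  0.01  1.48  0.12] [-0.52  0.34  1.61  0.01  1.28  0.12] [-0.48  0.17  2.   -0.08  0.66  0.22] [-0.46  0.16  2.18 -0.31  0.31  0.46] [-0.42  0.26  2.35  3.8   0.25  2.66]
60 [-0.53  0.35  1.38  0.02  1.58  0.11] [-0.53  0.38  1.55  0.02  1.38  0.11] [-0.49  0.2   1.94 -0.05  0.77  0.19] [-0.47  0.18  2.12 -0.18  0.43  0.32] [-0.44  0.24  2.29  4.41  0.13  2.04]
65 [-0.54  0.41  1.31  0.03  1.68  0.11] [-0.53  0.43  1.49  0.03  1.48  0.11] [-0.5   0.24  1.88 -0.03  0.88  0.16] [-0.48  0.2   2.06 -0.11  0.55  0.25] [-0.45  0.23  2.24 -0.78  0.15  0.94]
```

Run:
```python
from h import *
from workcell import bot,kinematics,vision,get_obs
np.set_printoptions(precision=2,suppress=True)
for d in (72,78):
    print(d,*[kinematics.solve_ik(*pose(t,d,-1,b)) for t,b in ((0,.1),(0,0),(.4,0),(.6,0),(.83,0))])
p,q=pose(0,75,-1,.10)
bot.reach(p,q)
for n in("wrist","side","scene"):
    r=vision.read_camera(n)
    im=cv2.cvtColor(r["frame"],cv2.COLOR_RGB2BGR)
    np.savez(f"{n}1.npz",f=r["frame"],K=r["intrinsics"],V=r["view"])
    C[n]=dict(K=r["intrinsics"],V=r["view"])
    im=cv2.resize(im,None,fx=1.5,fy=1.5)
    for pt in (M-.04*yb,M,M+.04*yb):
        cv2.drawMarker(im,tuple(np.int32(1.5*proj(n,pt)+.5)),(0,0,255),0,12,1)
    cv2.imwrite(f"pics/{n}1.png",im)
o=get_obs();print(o["time_s"],o["position"]-p,o["wrist_force"])
```

```text
72 [-0.54  0.51  1.2   0.04  1.82  0.1 ] [-0.54  0.5   1.41  0.04  1.61  0.1 ] [-0.51  0.29  1.8  -0.    1.03  0.14] [-0.49  0.24  1.98 -0.05  0.71  0.19] [-0.46  0.24  2.16 -0.26  0.31  0.41]
78 [-0.55  0.59  1.11  0.05  1.93  0.1 ] [-0.54  0.56  1.34  0.05  1.73  0.1 ] [-0.52  0.35  1.73  0.01  1.16  0.12] [-0.5   0.28  1.9  -0.02  0.85  0.16] [-0.48  0.26  2.09 -0.13  0.46  0.27]
1.6083 [ 0.  0. -0.] [0.54 0.19 0.42]
```

View pics/wrist1.png

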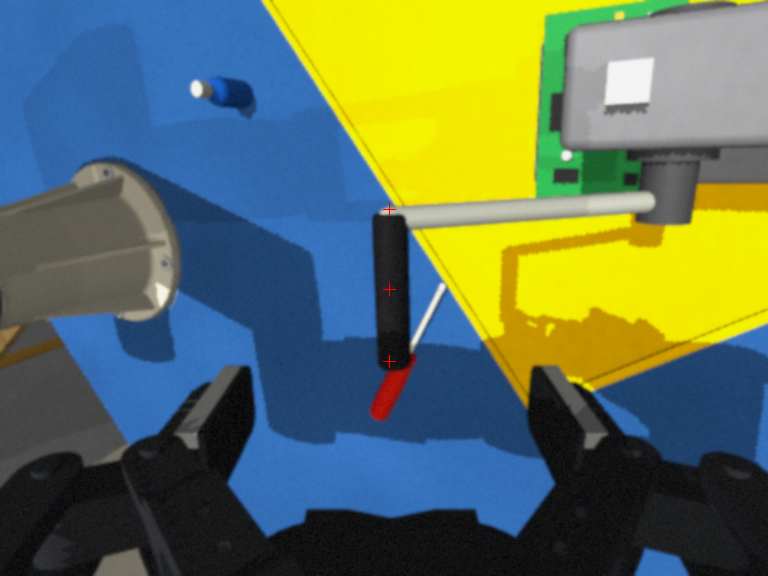

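View pics/side1.png

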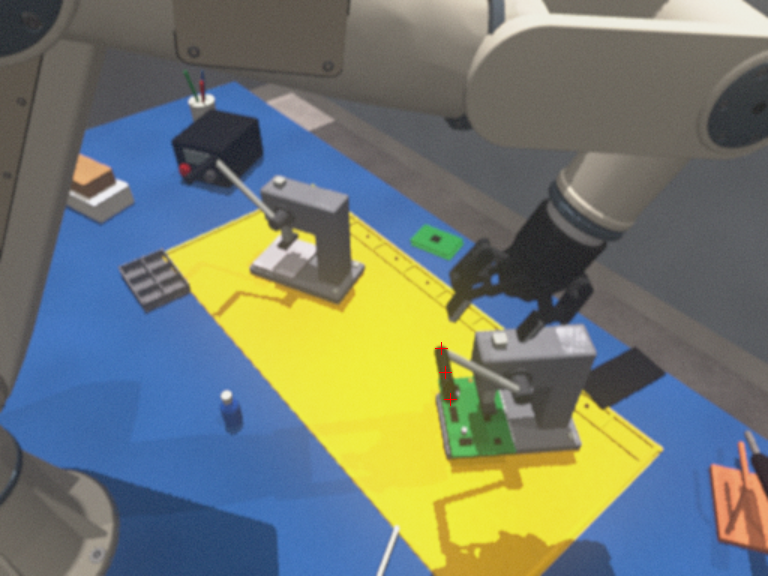

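View pics/scene1.png

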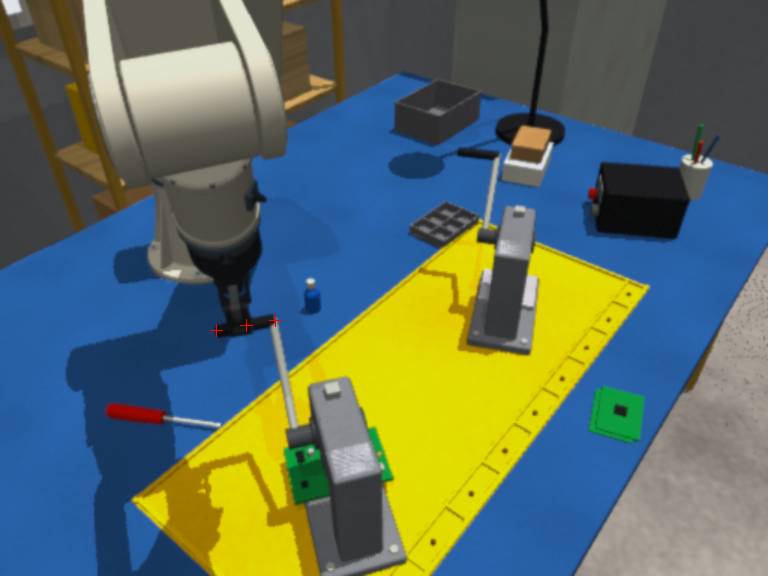

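The wrist view shows the bar from about (390,214) to (393,367), within 2 mm of my prediction but turned about 1.7° in yaw. I'll correct for that, then go down and grip.

```bash
sed -i 's/^psi=.*/psi=np.radians(54.6); M=np.array([.5243,-.292,.273])+.0013*np.array([.799,-.602,0])-.0015*np.array([.602,.799,0])/' h.py
python3 - <<'E'
from h import *
from workcell import bot,kinematics,vision,get_obs,hand
np.set_printoptions(precision=3,suppress=True)
D=75
bot.servo_line(*pose(0,D,-1,.06),velocity=.1)
bot.servo_line(*pose(0,D,-1,0),velocity=.08)
o=get_obs();print(o["time_s"],o["wrist_force"])
hand.move_gripper(.025,40)
o=get_obs();print(o["time_s"],o["wrist_force"])
hand.move_gripper(0.0,80)
o=get_obs();print(o["time_s"],o["wrist_force"],o["gripper_width"],o["position"])
for n in("wrist","side"):
    r=vision.read_camera(n)
    im=cv2.resize(cv2.cvtColor(r["frame"],cv2.COLOR_RGB2BGR),None,fx=1.5,fy=1.5)
    cv2.imwrite(f"pics/{n}2.png",im)
E
```

```text
3.05 [ 0.03   0.328 -0.031]
3.6583 [-0.531 -0.318 -0.226]
3.9 [-3.845  2.061  5.867] 0.015543995391848213 [ 0.521 -0.296  0.272]
```

View pics/wrist2.png

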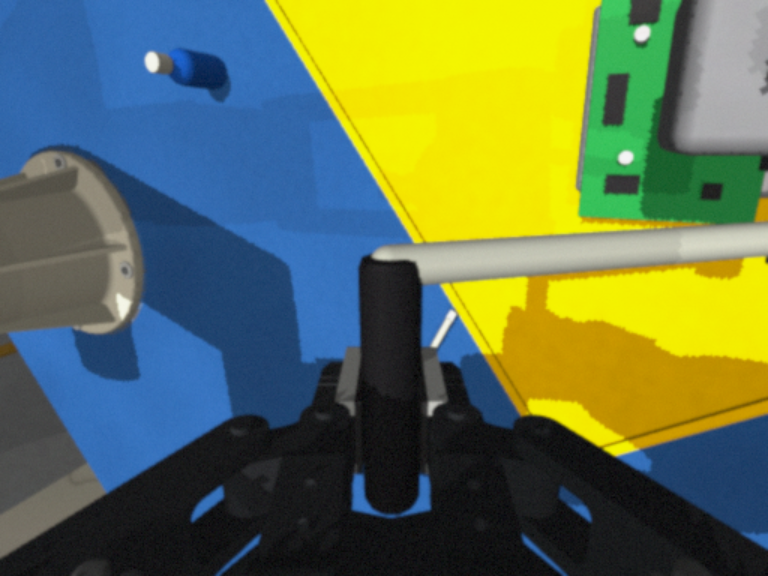

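View pics/side2.png

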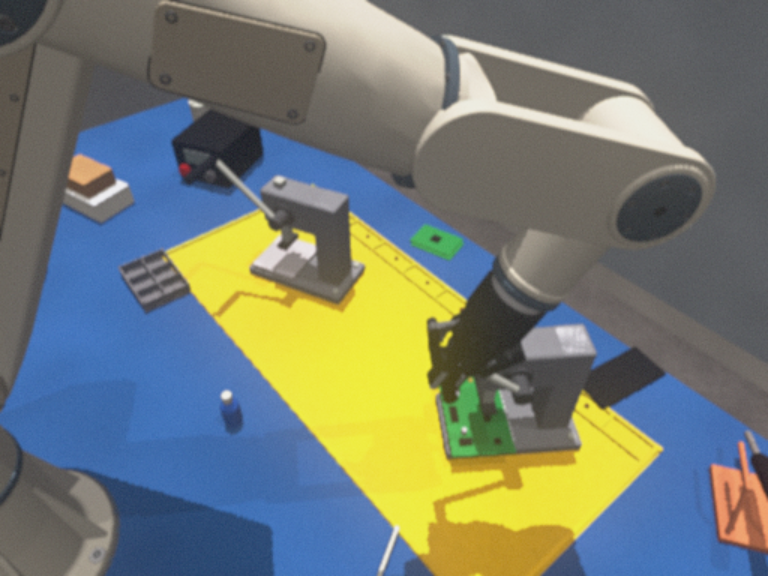

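The bar sits between the pads with the jaws at 15.5 mm, and the lever arm is clear. I'll start the pull with force checks.

Run:
```python
from h import *
from workcell import bot,kinematics,vision,get_obs,hand
np.set_printoptions(precision=1,suppress=True)
D=75
hand.move_gripper(0.0,110)
for t in (.1,.2,.3,.4,.5,.6,.68):
    p,q=pose(t,D,-1); bot.servo_line(p,q,velocity=.06)
    o=get_obs();F=o["wrist_force"]
    print(t,round(o["time_s"],2),"rad %.1f tan %.1f y %.1f"%(F@(np.cos(up-t)*xh-np.sin(up-t)*Z),F@(np.sin(up-t)*xh+np.cos(up-t)*Z),F@yb),(o["position"]-p)*1e3,round(o["gripper_width"]*1e3,2))
    if np.linalg.norm(F)>60: print("stop");break
r=vision.read_camera("side");cv2.imwrite("pics/side3.png",cv2.resize(cv2.cvtColor(r["frame"],cv2.COLOR_RGB2BGR),None,fx=1.5,fy=1.5))
r=vision.read_camera("wrist");cv2.imwrite("pics/wrist3.png",cv2.resize(cv2.cvtColor(r["frame"],cv2.COLOR_RGB2BGR),None,fx=1.5,fy=1.5))
```

```text
0.1 4.63 rad -6.5 tan 5.6 y -1.4 [-0.2  0.1  1.4] 14.76
0.2 5.05 rad -8.9 tan 6.9 y -1.5 [-0.4  0.1  1.4] 15.02
0.3 5.47 rad -9.3 tan 9.0 y -1.6 [-0.6  0.2  1.3] 14.76
0.4 5.88 rad -10.3 tan 8.7 y -1.1 [-0.8  0.3  1.1] 15.01
0.5 6.3 rad -10.9 tan 10.5 y -1.9 [-0.9  0.4  0.9] 15.25
0.6 6.72 rad -10.8 tan 11.9 y -1.7 [-1.   0.4  0.7] 15.09
0.68 7.08 rad -10.5 tan 13.5 y -1.4 [-1.1  0.5  0.5] 15.06
```

View pics/wrist3.png

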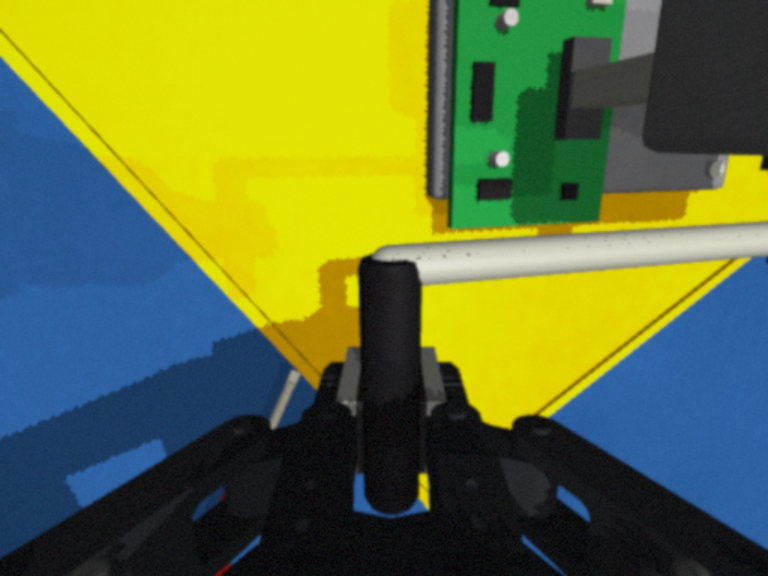

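View pics/side3.png

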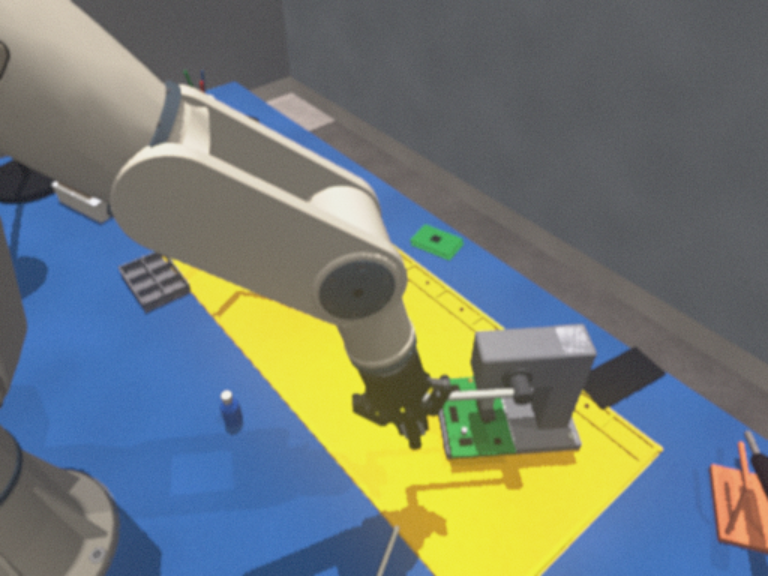

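The bar hasn't slipped and the ram is on the header. Now small steps until the force jumps at the stop.

Run:
```python
from h import *
from workcell import bot,kinematics,vision,get_obs,hand
np.set_printoptions(precision=1,suppress=True)
D=75
for t in np.arange(.71,.93,.015):
    p,q=pose(t,D,-1); bot.servo_line(p,q,velocity=.04)
    o=get_obs();F=o["wrist_force"]
    tan=F@(np.sin(up-t)*xh+np.cos(up-t)*Z); rad=F@(np.cos(up-t)*xh-np.sin(up-t)*Z)
    v=o["position"]-o["orientation"][0]*0
    print(round(t,3),round(o["time_s"],2),"rad %.1f tan %.1f"%(rad,tan),(o["position"]-p)*1e3,"J5 %.2f"%o["joint_pos"][4])
    if tan>50 or np.linalg.norm(F)>75: print("stop");break
open("t.txt","w").write(str(t))
r=vision.read_camera("side");cv2.imwrite("pics/side4.png",cv2.resize(cv2.cvtColor(r["frame"],cv2.COLOR_RGB2BGR)[200:340,230:400],None,fx=4,fy=4,interpolation=2))
r=vision.read_camera("wrist");cv2.imwrite("pics/wrist4.png",cv2.resize(cv2.cvtColor(r["frame"],cv2.COLOR_RGB2BGR),None,fx=1.5,fy=1.5))
```

```text
0.71 7.45 rad -10.9 tan 14.7 [-1.1  0.5  0.4] J5 0.60
0.725 7.7 rad -11.6 tan 15.2 [-1.1  0.5  0.4] J5 0.57
0.74 7.95 rad -11.8 tan 16.6 [-1.1  0.5  0.4] J5 0.54
0.755 8.2 rad -11.2 tan 15.9 [-1.1  0.5  0.4] J5 0.52
0.77 8.45 rad -11.2 tan 15.4 [-1.1  0.5  0.3] J5 0.49
0.785 8.7 rad -11.5 tan 15.4 [-1.1  0.5  0.3] J5 0.46
0.8 8.95 rad -12.2 tan 17.9 [-1.1  0.5  0.5] J5 0.44
0.815 9.2 rad -23.4 tan 45.5 [-1.2  0.6  2. ] J5 0.41
0.83 9.45 rad -36.6 tan 75.3 [-1.3  0.6  3.6] J5 0.39
stop
```

View pics/wrist4.png

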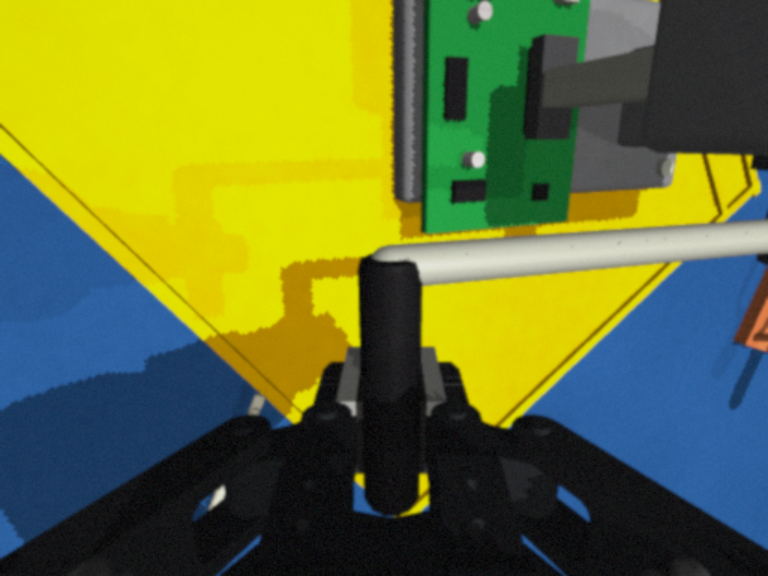

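View pics/side4.png

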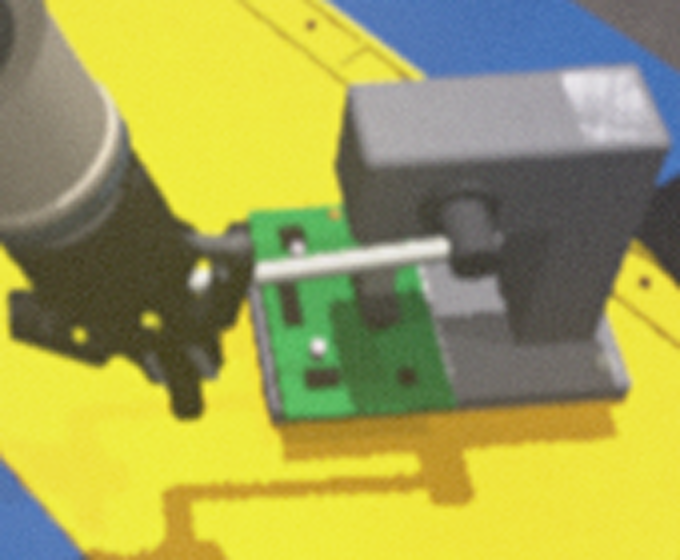

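The force jumped at 0.80 rad (18 N to 45 N to 75 N), so the lever is on its stop. Next I'll ease it back over about 2.7 s.

Run:
```python
from h import *
from workcell import bot,kinematics,vision,get_obs,hand
np.set_printoptions(precision=1,suppress=True)
D=75
for t,v in ((.8,.05),(.64,.07),(.48,.07),(.32,.07),(.16,.07),(.03,.06),(0,.03),(-.01,.02)):
    p,q=pose(t,D,-1); bot.servo_line(p,q,velocity=v)
    o=get_obs();F=o["wrist_force"]
    tan=F@(np.sin(up-t)*xh+np.cos(up-t)*Z); rad=F@(np.cos(up-t)*xh-np.sin(up-t)*Z)
    print(round(t,3),round(o["time_s"],2),"rad %.1f tan %.1f"%(rad,tan),(o["position"]-p)*1e3)
    if tan<-12: print("top stop");break
open("t.txt","w").write(str(t))
```

```text
0.8 9.8 rad -10.5 tan 12.5 [-1.2  0.5  0.8]
0.64 10.32 rad -11.4 tan 12.5 [-1.   0.5  0.6]
0.48 10.83 rad -11.8 tan 11.4 [-0.9  0.4  0.9]
0.32 11.35 rad -11.9 tan 8.4 [-0.6  0.3  1.2]
0.16 11.87 rad -10.1 tan 8.4 [-0.3  0.1  1.4]
0.03 12.36 rad -9.4 tan 6.8 [-0.1  0.   1.4]
0 12.67 rad -7.8 tan 2.1 [-0.5  0.4  0.7]
-0.01 12.92 rad -5.6 tan -3.5 [-1.3  0.9 -0.4]
```

The tangential force went from +7 N to −3.5 N, so the lever is against its upper stop. I'll release it gently and back off.

Run:
```python
from h import *
from workcell import bot,kinematics,vision,get_obs,hand
np.set_printoptions(precision=1,suppress=True)
D=75
hand.move_gripper(.022,30); 
hand.move_gripper(.05)
o=get_obs();print(o["time_s"],o["wrist_force"],o["gripper_width"])
hand.move_gripper(.085)
t=-.01
bot.servo_line(*pose(t,D,-1,.06),velocity=.08)
bot.servo_line(*pose(t,D,-1,.14),velocity=.15)
o=get_obs();print(o["time_s"],o["wrist_force"])
for n in("wrist","side","scene"):
    r=vision.read_camera(n); C[n]=dict(K=r["intrinsics"],V=r["view"])
    im=cv2.resize(cv2.cvtColor(r["frame"],cv2.COLOR_RGB2BGR),None,fx=1.5,fy=1.5)
    for pt in (M-.04*yb,M,M+.04*yb):
        cv2.drawMarker(im,tuple(np.int32(1.5*proj(n,pt)+.5)),(0,0,255),0,8,1)
    cv2.imwrite(f"pics/{n}5.png",im)
```

```text
13.5417 [ 0.7 -0.4 -0.5] 0.04954104120722632
15.5667 [-0.8  1.6  0. ]
```

View pics/wrist5.png

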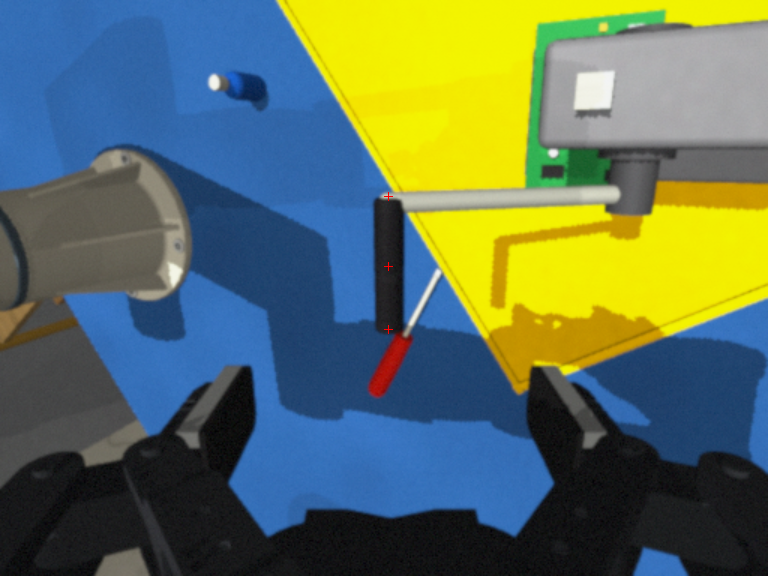

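View pics/side5.png

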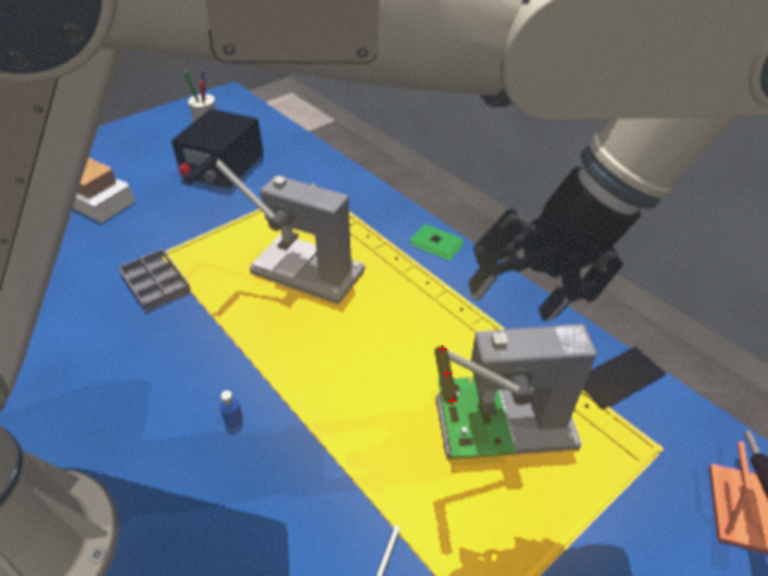

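View pics/scene5.png

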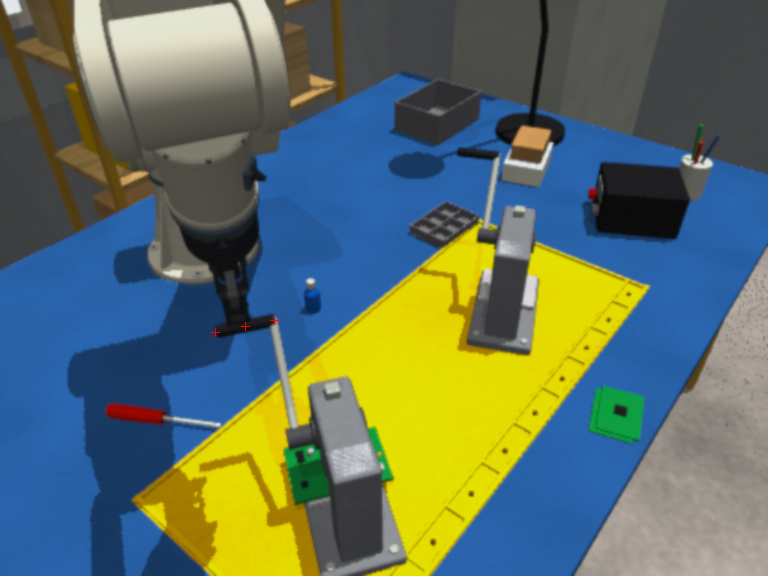

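The views show the bar back at its starting place (wrist view (388,197) to (390,331)), the gripper clear of it, and the other press unchanged. I'm handing in.

```bash
python3 -c "
from workcell import hand_in
print(hand_in())"
```

```text
the job is handed in; nothing more can be done
None
```

I worked the lever of the press with the board through its full stroke and eased it back up. I then let go and handed the job in at about 15.7 s on the robot's clock.

- **Pull down:** I gripped the bar and pulled it along its arc. Near 0.80 rad the force on the bar jumped from 18 N to 45 N, then to 75 N, so the lever was on its stop. Forces stayed below the 120 N wrist limit in the readings I took at the end of each step.
- **Ease back:** The return took about 3 s with the bar held in the jaws throughout. At the top the spring force of about 7 N fell to −3.5 N, so the lever was against its upper stop before I opened the jaws.
- **Last checks:** The final pictures show the bar back at its starting place, the gripper clear of it, and the empty press's lever unchanged. The wrist force was close to zero.
- **Not measured directly:** I did not measure how far the header went in. I take it as home because the lever reached its stop, with the ram down on the header in the pictures from the bottom of the stroke.

No check failed or disagreed.

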